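# Free a plate scanner's locked tray with the release pin

### The arm

A 7-joint arm with a two-finger parallel gripper is mounted at the origin on the work surface. World frame = base frame: x ahead of the robot, y to its left, z up, the work surface at z = 0. Lengths are in m, angles in rad, forces in N, time in s.
With the tool pointing down it reaches from about 0.4 to 0.875 m from the base axis. Payload 19.3 kg.
Tool frame: the origin (TCP) lies at the very end of the fingers, on their centre line; the grasp point (between the pads) lies 19 mm behind it; z points along the fingers, y is the line along which they close (so a half turn about z gives the same grasp; the last joint's range is limited). The gripper opens to 85 mm and grips with 20 to 120 N. Pads are 22 mm wide; open, the fingers measure 114 mm over their backs; the gripper's body (76 mm by 85 mm) begins 54 mm behind the grasp point. The pads swing forward as they close: fully open they stand 13 mm farther back than shut.
Start: joints at [-1.312, 0.521, -0.036, 1.599, 0.021, 1.021, -0.113], TCP at [0.202, 0.592, 0.202] pointing down, gripper open.
Joint ranges: [-2.91, 2.91], [-0.3, 2.13], [-1.5, 1.42], [0.17, 2.43], [-1.26, 4.41], [0.16, 1.93], [-2.52, 2.52]. Speed limits (rad/s): [1.89, 1.89, 2.39, 2.39, 3.01, 3.01, 3.01].

### API

Orientations are given as [roll, pitch, yaw] about the fixed x, y, z axes, in that order (R = Rz(yaw) Ry(pitch) Rx(roll)).
In Python, from workcell import bot gives the robot as it stands.
- The arm moves only by the tool jog_arm, never from a script. Its argument "motion" is a list of rows, each a list of 5 numbers: the shift along the tool's x, y, z scaled (see below), then the turn about the tool's z scaled (see below), then the opening, from 0 (shut) to 1 (fully open). A call has 1 to 12 rows; each row shifts and turns the commanded pose from where the row before left it, along the tool's axes as they then stand; what a row does not reach is not made up. The controller multiplies each number of a shift by 30 mm and each number of a turn by 0.08 rad. A row lasts 1/10 s, in which the tool goes at most 50 mm and 8.59 degrees, less where a joint would pass 70% of its speed; a pose out of reach is approached as far as the arm can. A call with a number of a shift or a turn outside -1 to 1 is refused whole. A call with a gripper value outside its range is refused whole. The fingers move at their own pace and stop on an object; "newtons" is the grip in N (left out, the last holds). Time passes only in rows, so rows that do not move let the fingers close. It gives the time, the measured TCP pose, the force, the opening and the grip force at its end, in the units of the state.
- bot.observe(): the state, without advancing time (a new reading comes with each control period).
- bot.grab_frame(name): name is "side" or "top"; returns a dict with "pixels" (420x560x3 uint8, red, green, blue), "fovy" (degrees; the focal length in pixels is half the picture's height over the tangent of half this angle, whatever the lens; pixels are square), "cx", "cy" (the principal point, pixels), "rvec" (rotation vector, rad) and "tvec" (3), from world to camera coordinates, as OpenCV has them. Camera axes: x right, y down, z forward; pixel columns grow to the right and rows downward; lengths in m; the calibration is good to about 2 mm. A picture is of the moment at which its call begins. There is no depth.
- bot.job_done(): hands the job in; it is judged then, once.
The state is a dict: "clock": time; "qpos": joint angles; "qd": joint speeds; "joint_efforts": joint torques, N m; "position": TCP position; "tool_rot": TCP orientation; "force": force on the tool from outside, world axes, zero at the start; "moment": the same for the moment, N m; "grip_width": finger opening in m; "finger_force": force on a finger pad.
Only numpy, scipy, OpenCV 4.12 (cv2) and the standard library are available. Lean on these libraries where they do the work, as an engineer would, in place of code of your own. Each camera call takes 0.05 s, during which the arm holds its last target. There are 200 camera calls.

### The job

The plate scanner has stopped with its tray locked shut and a plate inside. Take the slim release pin out of the tool stand and push it gently, square to the sloping front, through the access hole until you feel the hidden latch give and the tray springs out a little; never lean on the pin with more than 25 N, or the latch bends. Stand the pin back in a hole of the tool stand, draw the tray by its pull tab fully out to its stop with the plate still lying flat in it, and leave the other things on the bench where they are.

Things in the scene. Friction and masses are not known exactly. Their poses are not given: they have to be found in the camera images.
- scanner: Plate scanner, a low white cabinet with blue edge strips, 280 wide, 280 deep, 114 mm high, fixed. Origin: middle of its front edge at bench level; x into the cabinet (front looks along -x), y to the left seen from the robot, z up. Upright front to z = 74 mm, then a slope 30 degrees from level up to x = 70, z = 114 mm, then the flat top. Tray mouth 144 mm wide in the upright front, middle at y = 0.
- hole (a point): Middle of the mouth of a round access hole, 11 mm wide, in the 5 mm thick slope, 90 mm right (-y) of the scanner's middle. z points out, square to the slope (30 degrees from vertical, leaning to the front). Along -z, 26 to 54 mm down (differs by unit, unknown), lies a hidden sprung latch pad 26 mm wide; a plumb push misses it.
- tray (a joint): How far the tray is out, m: 0 shut and latched, 0.100 fully out. The latch pad resists the pin from 3 N; 6 to 7 mm further in, at about 6 N, it lets go and the tray springs out to about 0.024. 3 mm on it meets a rubber stop and force climbs steeply; over 25 N bends it. It springs back. The tray slides to scanner -x with 1 to 4 N drag and stays put.
- tray_tab (a point): Middle of the tray's pull tab, an upright aluminium block amid the tray's front: 44 mm long out from the front (x), 14 mm thick (y), 26 mm high. This point is 42 mm above the bench and, when shut, 28 mm ahead of the scanner's upright front. Moves with the tray; axes parallel to the scanner's. Grip it across its 14 mm from above.
- plate_mid (a point): Middle of the clear well plate (86 x 128 x 14 mm) that lies loose in the tray's shallow recess, hidden until the tray comes out. When it lies properly it is 83 mm behind the tab's point (scanner x) and 11 mm lower.
- pin_grip (a point): Middle of the release pin's round aluminium handle with dark grooves, 18 mm across, 59 mm long. z runs from tip to handle's end, 30 mm past this point. Pin 150 mm in all: bare 6 mm steel shaft 85 mm long, collar 22 mm wide and 6 mm thick, handle. 90 g. It has the slimmest handle of the three tools in the stand; which stands where changes.
- pin_tip (a point): The pin's rounded tip, on its axis, 120 mm below the middle of the handle.
- stand: Tool stand, fixed: aluminium plate 200 x 56 x 8 mm, its top 100 mm above the bench, on end legs over a foot plate 7 mm thick. Origin: centre of its underside; y runs along the row of four 12.5 mm holes at y = -75, -25, 25, 75 mm (x = 0), one empty. Tools hang by collar or handle; the pin's collar then rests on the plate and its tip is 15 mm above the bench.
- driver_a_mid (a point): Middle of the handle of a screwdriver with a fat black handle (30 mm in diameter, 72 mm long) and 10 mm shaft, standing in the tool stand. Leave it.
- driver_b_mid (a point): Middle of the handle of a stubbier screwdriver (black handle 35 mm in diameter, 56 mm long, 10 mm shaft), standing in the tool stand. Leave it.
- bottle_mid (a point): Middle of an amber bottle, 64 mm in diameter, 150 mm high. Leave it.
- lens_can_mid (a point): Middle of a black lens can, 54 mm in diameter, 68 mm high. Leave it.
- dishes_mid (a point): Middle of a stack of three glass dishes, 91 mm in diameter, 44 mm high. Leave it.
- slide_box_mid (a point): Middle of a flat grey slide box, 85 x 175 x 30 mm. Leave it.
Things that resemble listed ones, but are neither listed nor needed, are in the scene too. What is shaped like the part that bears pin_grip but red is not meant.

How it is judged:
On the way, in this order (a step that is already met when the one before it is completed fails the run):
1. the pin's tip is inside the access hole, at least 15 mm below its mouth, while the tray is still shut (z of pin_tip in the frame of hole below -0.015 m and distance between pin_tip and hole below 0.09 m and value of joint tray below 0.008 m).
2. with the pin still in the hole the latch has let go and the tray has sprung out by 15 mm or more (z of pin_tip in the frame of hole below -0.015 m and distance between pin_tip and hole below 0.09 m and value of joint tray above 0.015 m).
At the end, for the whole second after the job is handed in: The tray is out to within 7 mm of its stop (93 mm or more); the plate lies flat in it, within 8 mm of its proper place; the pin stands upright (within 0.2 rad) in a hole of the tool stand, its collar down on the plate (handle's middle 128 to 145 mm above the bench), at rest (value of joint tray above 0.093 m and x of plate_mid in the frame of tray_tab between 0.075 and 0.091 m and y of plate_mid in the frame of tray_tab between -0.008 and 0.008 m and z of plate_mid in the frame of tray_tab between -0.017 and -0.006 m and angle between plate_mid's own z axis and vertical below 0.1 rad and angle between pin_grip's own z axis and vertical below 0.2 rad and x of pin_grip in the frame of stand between -0.02 and 0.02 m and y of pin_grip in the frame of stand between -0.1 and 0.1 m and z of pin_grip in the frame of stand between 0.128 and 0.145 m and linear speed of pin below 0.02 m/s); the robot touches nothing.
It fails at once if the pin presses on the scanner or its latch with more than 25 N (contact force between pin and scanner above 25 N).
It fails at once if the bottle, lens can, dishes, slide box or a screwdriver is moved by more than 30 mm (distance of any of bottle_mid, lens_can_mid, dishes_mid, slide_box_mid, driver_a_mid, driver_b_mid from where it was at the start of the episode above 0.03 m).
It also fails if it takes over 67 s, if anything falls off the work surface, if the arm or the gripper's body presses on something with over 40 N, if the wrist force passes 120 N, or if a joint passes its speed limit or range.

## Working session

There is one attempt and no reset: what is moved stays moved. The work goes in short steps, Python scripts to look and compute and a tool call to move; the robot and the scene stay as the last step left them, time stands still between calls to the robot, and variables do not carry over. Pictures are saved under pics/ and viewed, at most 10 in all, crops included, and the job is handed in when it is done.

Besides the shell and the picture viewer there is one more tool, called after ">>>" as name([rows], argument=value, ...), one row to a line, values as JSON. jog_arm: Moves the arm, as the interface text tells. Shifts and turns lie within -1 to 1; 1 stands for 30 mm of shift or 0.08 rad of turn. Its arguments: {"type":"object","properties":{"motion":{"type":"array","items":{"type":"array","items":{"type":"number"}}},"newtons":{"type":"number"}},"required":["motion"]}

```bash
mkdir -p pics; cat > h.py <<'E'
import numpy as np,cv2,json
from workcell import bot
def grab(n,save=None):
    f=bot.grab_frame(n)
    if save: cv2.imwrite(f'pics/{save}.png',f['pixels'][:,:,::-1])
    return f
def cal(f):
    F=f['pixels'].shape[0]/2/np.tan(np.radians(f['fovy'])/2)
    K=np.array([[F,0,f['cx']],[0,F,f['cy']],[0,0,1]])
    return K,cv2.Rodrigues(np.array(f['rvec'],float))[0],np.array(f['tvec'],float).ravel()
def onplane(c,uv,z):
    K,R,t=c; d=R.T@np.linalg.inv(K)@np.array([uv[0],uv[1],1.]); o=-R.T@t
    return o+d*(z-o[2])/d[2]
def proj(c,P):
    K,R,t=c; p=(K@(R@np.array(P,float).T.reshape(3,-1)+t[:,None])); return (p[:2]/p[2]).T
E
python3 - <<'E'
from h import *
import pickle
for n in('side','top'):
    f=grab(n,n+'0'); c=cal(f); pickle.dump(c,open(n+'.pkl','wb'))
    print(n,f['fovy'],f['cx'],f['cy'],-c[1].T@c[2],c[1][2], {k:v for k,v in f.items() if k not in('pixels',)}.keys())
print(bot.observe())
E
```

```text
side 56.25468188211715 271.5209312399015 211.49804060332258 [0.38515064 0.8294923  0.70015982] [ 0.12615445 -0.84187434 -0.5247215 ] dict_keys(['fovy', 'cx', 'cy', 'rvec', 'tvec'])
top 53.5258483947524 282.00229629539996 210.33265244355186 [ 0.28741347 -0.12958862  1.30260306] [ 0.21069605 -0.00710307 -0.97752582] dict_keys(['fovy', 'cx', 'cy', 'rvec', 'tvec'])
{'clock': 0.1, 'qpos': array([-1.31222539,  0.52197185, -0.0363494 ,  1.59991466,  0.02121022,
        1.02113081, -0.11280023]), 'qd': array([-0.00017623, -0.00026146,  0.00023542, -0.00477374,  0.00037005,
        0.00040329,  0.00016763]), 'joint_efforts': array([ 5.17014603e-03, -9.28493643e+01,  1.98519856e+00, -3.70537627e+01,
        1.83355721e-02,  5.33653074e-03, -7.42743987e-05]), 'position': array([0.20171894, 0.59120771, 0.20168521]), 'tool_rot': array([-3.14055574e+00,  7.07519788e-05,  2.81283428e+00]), 'force': array([-0.03319365, -0.05596165, -1.19903494]), 'moment': array([ 0.04305009, -0.03164936, -0.0458938 ]), 'finger_force': 0.0, 'grip_width': 0.08548764883255698}
```

View pics/side0.png

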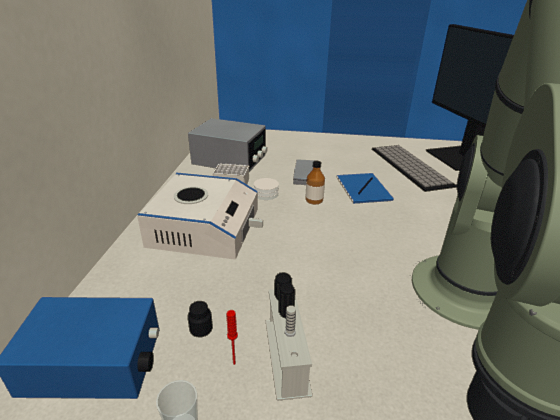

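View pics/top0.png

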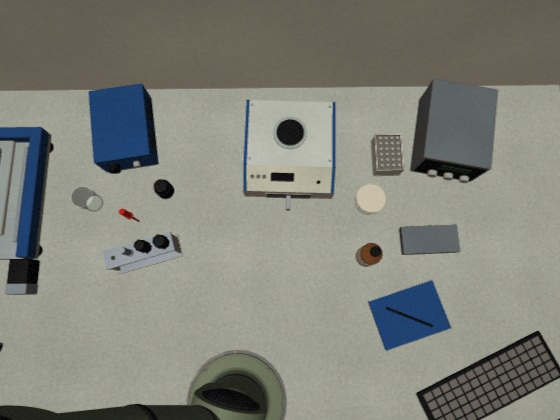

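The side view shows the pin's silver grooved handle at (291,320), next to the empty hole at (294,354). In the top view the pin is at about (125,252), the scanner's access hole at (319,182) and the tab at (289,202). I'll enlarge these areas next.

```bash
python3 - <<'E'
from h import *
a=cv2.imread('pics/top0.png');b=cv2.imread('pics/side0.png')
def cr(im,x,y,w,h,s): return cv2.resize(im[y:y+h,x:x+w],None,fx=s,fy=s,interpolation=cv2.INTER_CUBIC)
# two panels 400x300 at 4x stacked ->800x600
A=cr(a,95,222,100,75,4);B=cr(a,240,145,100,75,4);C=cr(b,250,265,75,150*75//75,4)[:600]
out=np.zeros((600,700,3),np.uint8);out[:300,:400]=A;out[300:,:400]=B;out[:600,400:700]=C
cv2.imwrite('pics/c1.png',out)
E
```

```text
(no output)
```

View pics/c1.png

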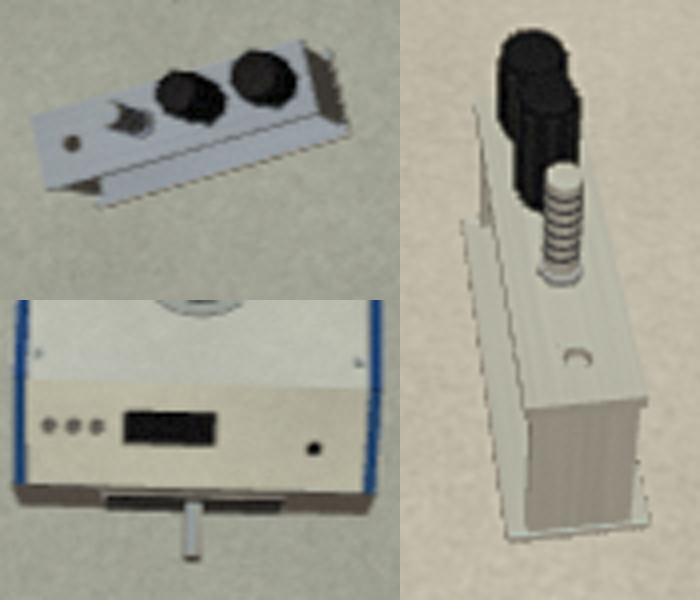

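The crop shows the empty hole at (72,144), the pin next to it, the access hole at (314,448), the front's knee edge from (15,487) to (377,493), and the tab top from (192,505) to (192,558).

```bash
python3 - <<'E'
from h import *
import pickle
from scipy.optimize import least_squares
T=pickle.load(open('top.pkl','rb'));S=pickle.load(open('side.pkl','rb'))
ct=lambda u,v:((u+.5)/4-.5+95,(v+.5)/4-.5+222)
cb=lambda u,v:((u+.5)/4-.5+240,(v-300+.5)/4-.5+145)
cs=lambda u,v:((u-400+.5)/4-.5+250,(v+.5)/4-.5+265)
def place(q,P):
    c,s=np.cos(q[2]),np.sin(q[2]); return np.array([q[0]+c*P[0]-s*P[1],q[1]+s*P[0]+c*P[1],P[2]])
def fit(obs,q0):
    r=lambda q:np.concatenate([proj(c,place(q,P))[0]-uv for c,uv,P in obs])
    s=least_squares(r,q0,loss='soft_l1');print(s.x,np.round(r(s.x).reshape(-1,2),1).tolist());return s.x
# stand: +y = left in picture
z=.1
st=[(T,ct(72,144),(0,.075,z)),(T,ct(32,117),(.028,.1,z)),(T,ct(47,190),(-.028,.1,z)),(T,ct(301,42),(.028,-.1,z)),(T,ct(319,115),(-.028,-.1,z)),
(S,cs(578,357),(0,.075,z)),(S,cs(560,274),(0,.025,z+.003)),(S,cs(565,176),(0,.025,.106+.059)),(S,cs(526,408),(.028,.1,z)),(S,cs(646,402),(-.028,.1,z))]
p0=onplane(T,ct(72,144),z);print('emptyhole',p0,onplane(S,cs(578,357),z))
q=fit(st,[p0[0],p0[1]-.075,0.2]);print('pin',place(q,(0,.025,.1)),'empty',place(q,(0,.075,.1)),'drv',place(q,(0,-.025,.1)))
for d in(.074,): 
    L=onplane(T,cb(15,487),d);R=onplane(T,cb(377,493),d);print(L,R,np.linalg.norm(L-R))
sc=[(T,cb(15,487),(0,.14,.074)),(T,cb(377,493),(0,-.14,.074)),(T,cb(192,560),(-.05,0,.055)),(T,cb(380,300+0),(0,0,0))][:3]
# side view corners: front-left knee (236,219?) and rear
q=fit(sc,[.4,-.1,0]);
# hole: intersect ray with slope for given yaw
from scipy.optimize import brentq
uv=cb(314,448)
def f(zz):
    P=onplane(T,uv,zz);c,s=np.cos(q[2]),np.sin(q[2]);d=P[:2]-q[:2];lx=c*d[0]+s*d[1];return zz-(.074+lx*4/7)
zz=brentq(f,.05,.12);P=onplane(T,uv,zz);c,s=np.cos(q[2]),np.sin(q[2]);d=P[:2]-q[:2]
print('hole',P,'local',c*d[0]+s*d[1],-s*d[0]+c*d[1],'side px',proj(S,P))
for z in(.055,):print('tab tip',onplane(T,cb(192,558),z))
print('side proj of corners',proj(S,place(q,(0,.14,.074))),proj(S,place(q,(0,-.14,.074))),proj(S,place(q,(-.05,0,.055))))
E
```

```text
emptyhole [0.41416656 0.35135816 0.1       ] [0.41271077 0.3517244  0.1       ]
[0.43293509 0.27941266 0.26425811] [[-0.2, 0.3], [-0.6, 0.1], [-0.7, 0.6], [-0.1, 0.0], [-0.3, 0.2], [-0.3, -0.0], [0.1, -1.7], [-0.1, -0.3], [-0.7, 0.3], [0.4, -1.0]]
pin [0.42640526 0.30354482 0.1       ] empty [0.4133456  0.35180915 0.1       ] drv [0.43946492 0.25528049 0.1       ]
[ 0.61295979 -0.02170266  0.074     ] [ 0.60443543 -0.29739318  0.074     ] 0.2758222789477019
[ 0.60858579 -0.15864666 -0.0323109 ] [[-1.0, -0.0], [0.4, 0.1], [0.4, -0.1]]
hole [ 0.6357427  -0.24887037  0.09117568] local 0.030057437443153055 -0.08929930907000713 side px [[244.20914444 192.34998883]]
tab tip [ 0.55986962 -0.1559546   0.055     ]
side proj of corners [[234.73126159 238.75871717]] [[256.85054134 190.51054478]] [[263.09724135 219.27672108]]
```

>>> jog_arm([
  [0,0,-0.6,1,1],
  [0,0,-0.6,1,1],
  [0,0,0,1,1],
  [0,0,0,1,1],
  [0,0,0,1,1],
  [0,0,0,1,1],
  [0,0,0,1,1],
  [0,0,0,1,1],
  [0,0,0,1,1],
  [0,0,0,1,1],
  [0,0,0,1,1],
  [0,0,0,1,1],
], newtons=30)

```text
clock: 1.3
position: [0.2017, 0.5913, 0.2379]
tool_rot: [-3.141, 0.001, 1.85]
force: [0.6, -0.2, -0.4]
grip_width: 0.0856
finger_force: 0.0
```

>>> jog_arm([
  [-0.93,0.39,0,0.2,1],
  [-0.93,0.39,0,0,1],
  [-0.93,0.39,0,0,1],
  [-0.93,0.39,0,0,1],
  [-0.93,0.39,0,0,1],
  [-0.93,0.39,0,0,1],
  [-0.93,0.39,0,0,1],
  [-0.93,0.39,0,0,1],
  [-0.93,0.39,0,0,1],
  [-0.93,0.39,0,0,1],
  [-0.93,0.39,0,0,1],
  [0,0,0,0,1],
])

```text
clock: 2.5
position: [0.4093, 0.3261, 0.2382]
tool_rot: [3.141, 0.001, 1.832]
force: [-0.7, -0.2, 0.4]
grip_width: 0.0854
finger_force: 0.0
```

```bash
cat >> h.py <<'E'
def to(x,y,z,yaw):
    "print units: turn first, then shift in new tool axes"
    o=bot.observe(); p=o['position']; r=o['tool_rot']
    d=np.array([x,y,z])-p; t=(r[2]-yaw+np.pi)%(2*np.pi)-np.pi
    ax=np.array([[np.cos(yaw),np.sin(yaw),0],[np.sin(yaw),-np.cos(yaw),0],[0,0,-1]])
    print('at',p.round(4),r.round(3),'q',o['qpos'].round(2),'F',o['force'].round(1),'w',round(o['grip_width'],4),'t',o['clock'])
    print('units xyz',(ax@d/.03).round(2),'turn',round(t/.08,2))
E
python3 -c "
from h import *
to(.4264,.3035,.125,1.835)"
```

```text
at [0.4093 0.3261 0.2382] [3.141e+00 1.000e-03 1.832e+00] q [-1.01  0.33  0.29  1.84 -0.11  0.99 -0.42] F [-0.7 -0.2  0.4] w 0.0854 t 2.5
units xyz [-0.87  0.35  3.77] turn -0.04
```

>>> jog_arm([
  [-0.87,0.35,0,0,1],
  [0,0,0,0,1],
  [0,0,0.9,0,1],
  [0,0,0.9,0,1],
  [0,0,0.9,0,1],
  [0,0,0.7,0,1],
  [0,0,0.37,0,1],
  [0,0,0,0,1],
])

```text
clock: 3.3
position: [0.4233, 0.307, 0.124]
tool_rot: [-3.14, 0.001, 1.837]
force: [-0.4, -0.3, 0.4]
grip_width: 0.0854
finger_force: 0.0
```

```bash
python3 - <<'E'
from h import *
to(.4264,.3035,.125,1.835)
a=grab('top')['pixels'][:,:,::-1];b=grab('side')['pixels'][:,:,::-1]
def cr(im,x,y,w,h,s): return cv2.resize(np.ascontiguousarray(im[y:y+h,x:x+w]),None,fx=s,fy=s,interpolation=cv2.INTER_CUBIC)
cv2.imwrite('pics/c2.png',np.hstack([cr(a,85,200,100,130,4),cr(b,240,240,100,130,4)]))
E
```

```text
at [0.4233 0.307  0.124 ] [-3.140e+00  1.000e-03  1.837e+00] q [-0.93  0.48  0.25  1.95 -0.17  0.73 -0.31] F [-0.4 -0.3  0.4] w 0.0854 t 3.3
units xyz [-0.14  0.07 -0.03] turn 0.03
```

View pics/c2.png

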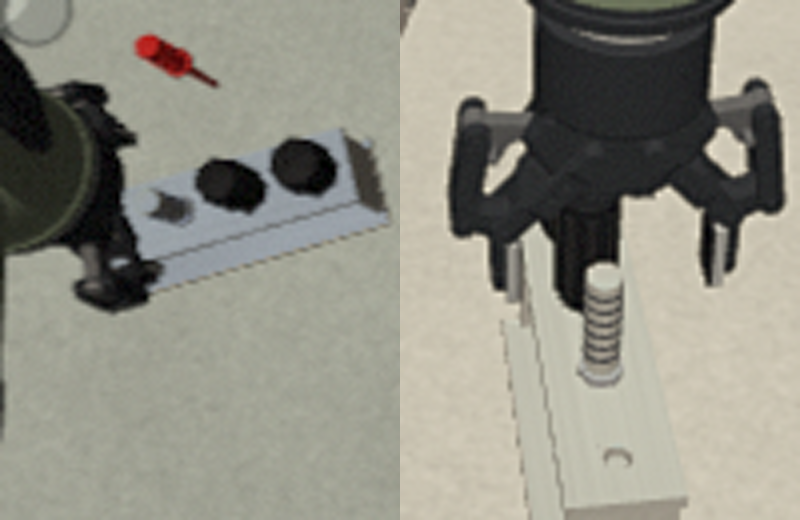

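```bash
python3 - <<'E'
from h import *
import pickle
S=pickle.load(open('side.pkl','rb'))
for P in [(.4233,.307,.137),(.4264,.3035,.165),(.4264,.3035,.137)]:
    print(((proj(S,P)[0]-[240,240])*4+[400,0]).round())
yy=np.array([np.sin(1.837),-np.cos(1.837),0])
for s in(-1,1): print(((proj(S,np.array([.4233,.307,.137])+s*.0427*yy)[0]-[240,240])*4+[400,0]).round())
E
```

```text
[607. 322.]
[603. 273.]
[601. 316.]
[696. 315.]
[517. 330.]
```

>>> jog_arm([
  [-0.14,0.07,0,0,1],
  [0,0,0,0,0.5],
  [0,0,0,0,0.3],
  [0,0,0,0,0.2],
  [0,0,0,0,0],
  [0,0,0,0,0],
  [0,0,0,0,0],
  [0,0,0,0,0],
], newtons=30)

```text
clock: 4.2
position: [0.4272, 0.3037, 0.1252]
tool_rot: [3.142, -0.0, 1.837]
force: [-1.4, -0.0, 5.0]
grip_width: 0.0163
finger_force: 29.3
```

```bash
python3 - <<'E'
from h import *
to(.4264,.3035,.125,1.835)
b=grab('side')['pixels'][:,:,::-1]
def cr(im,x,y,w,h,s): return cv2.resize(np.ascontiguousarray(im[y:y+h,x:x+w]),None,fx=s,fy=s,interpolation=cv2.INTER_CUBIC)
cv2.imwrite('pics/c3.png',cr(b,240,240,100,130,4))
E
```

```text
at [0.4272 0.3037 0.1252] [ 3.142 -0.     1.837] q [-0.92  0.48  0.25  1.95 -0.17  0.73 -0.3 ] F [-1.4 -0.   5. ] w 0.0163 t 4.2
units xyz [ 0.   -0.03  0.01] turn 0.02
```

View pics/c3.png

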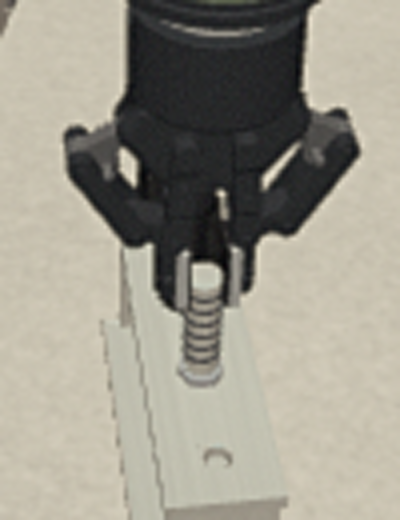

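```bash
python3 - <<'E'
from h import *
import pickle
T=pickle.load(open('top.pkl','rb'))
yy=np.array([np.sin(1.837),-np.cos(1.837),0])
for z in (.137,.157):
  for s in(-1,0,1): print(z,((proj(T,np.array([.4233,.307,z])+s*.05*yy)[0]-[85,200])*4).round())
a=grab('top')['pixels'][:,:,::-1]
cv2.imwrite('pics/c4.png',cv2.resize(np.ascontiguousarray(a[200:300,85:185]),None,fx=5,fy=5,interpolation=cv2.INTER_CUBIC))
E
```

```text
0.137 [169. 280.]
0.137 [154. 211.]
0.137 [140. 143.]
0.157 [158. 278.]
0.157 [144. 208.]
0.157 [129. 139.]
```

View pics/c4.png

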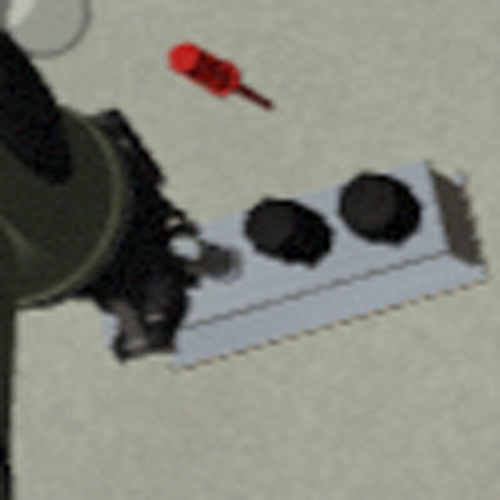

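>>> jog_arm([
  [0,0,-0.3,0,0],
  [0,0,-0.5,0,0],
  [0,0,-0.5,0,0],
  [0,0,-0.5,0,0],
  [0,0,0,0,0],
  [0,0,0,0,0],
], newtons=30)

```text
clock: 4.9
position: [0.4271, 0.3036, 0.1791]
tool_rot: [3.141, -0.0, 1.837]
force: [-0.3, -0.2, -1.8]
grip_width: 0.016
finger_force: 29.4
```

>>> jog_arm([
  [0.33,0,0.01,0,0],
  [0.33,0,0.04,0,0],
  [0.32,0,0.07,0,0],
  [0.32,0,0.1,0,0],
  [0.3,0,0.12,0,0],
  [0.3,0,0.15,0,0],
  [0.16,0,0.05,0,0],
  [0,0,0,0,0],
], newtons=30)

```text
clock: 5.7
position: [0.4104, 0.3637, 0.1624]
tool_rot: [-3.141, 0.0, 1.838]
force: [0.3, -0.4, 0.0]
grip_width: 0.0161
finger_force: 30.5
```

```bash
python3 - <<'E'
from h import *
to(.4264,.3035,.125,1.835)
b=grab('side')['pixels'][:,:,::-1]; a=grab('top')['pixels'][:,:,::-1]
def cr(im,x,y,w,h,s): return cv2.resize(np.ascontiguousarray(im[y:y+h,x:x+w]),None,fx=s,fy=s,interpolation=cv2.INTER_CUBIC)
cv2.imwrite('pics/c5.png',np.hstack([cr(b,230,220,120,150,4),cr(a,80,210,80,150,4)]))
E
```

```text
at [0.4104 0.3637 0.1624] [-3.141  0.     1.838] q [-1.03  0.46  0.26  1.85 -0.15  0.85 -0.42] F [ 0.3 -0.4  0. ] w 0.0161 t 5.7
units xyz [-2.08 -0.01  1.25] turn 0.03
```

View pics/c5.png

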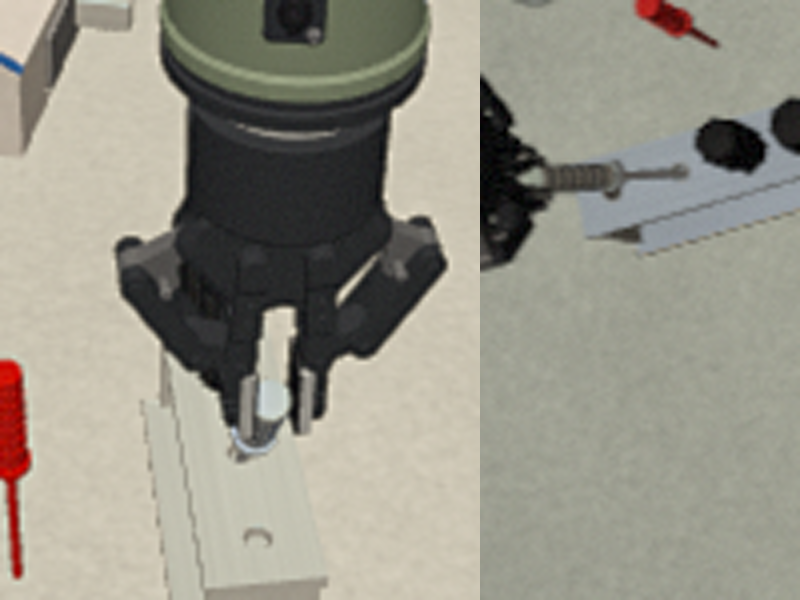

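The pin has tilted in the grip. The side crop shows its top at (272,400) and collar at (250,440); in the top crop the collar is at (615,180). I'll triangulate these to get the tilt.

```bash
cat >> h.py <<'E'
import pickle
T,S=[pickle.load(open(n+'.pkl','rb')) for n in('top','side')]
def tri(ut,us):
    P=[np.hstack([c[1],c[2][:,None]]) for c in(T,S)]
    nd=[cv2.undistortPoints(np.array([[u]],float),c[0],None).reshape(2,1) for u,c in((ut,T),(us,S))]
    X=cv2.triangulatePoints(P[0],P[1],*nd).ravel(); X=X[:3]/X[3]
    return X,np.abs(proj(T,X)[0]-ut).max().round(1)
E
python3 - <<'E'
from h import *
t=lambda u,v:((u-480)/4+80,v/4+210); s=lambda u,v:(u/4+230,v/4+220)
c,e1=tri(t(616,180),s(253,437));h,e2=tri(t(535,178),s(272,398))
print(c,e1,h,e2,np.linalg.norm(h-c))
hole=np.array([.4264,.3035,.098])
for a,b in((h,c),(h,hole),(c,hole)):
    d=a-b;print(np.linalg.norm(d),np.degrees(np.arctan2(np.hypot(*d[:2]),d[2])),np.degrees(np.arctan2(d[1],d[0])))
E
```

```text
[0.41750639 0.33143863 0.14159818] 0.2 [0.41071192 0.36150059 0.2003846 ] 0.7 0.06637566408458812
0.06637566408458812 27.66688387984306 102.73576042369615
0.11871305474372025 30.406711091440044 105.13527930987748
0.052540123119057675 33.921043436059016 107.65765170962023
```

>>> jog_arm([
  [0.15,0,-0.26,0,0],
  [0.25,0,-0.43,0,0],
  [0.25,0,-0.43,0,0],
  [0,0,-0.8,0,0],
  [0,0,-1,0,0],
  [0,0,-1,0,0],
  [0,0,-0.8,-1,0],
  [0,0,0,-1,0],
  [0,0,0,-1,0],
  [0,0,0,-1,0],
  [0,0,0,-1,0],
  [0,0,0,-1,0],
], newtons=60)

```text
clock: 7.0
position: [0.4059, 0.3822, 0.3054]
tool_rot: [3.141, -0.0, 2.32]
force: [-0.2, 0.3, 0.1]
grip_width: 0.0148
finger_force: 58.7
```

>>> jog_arm([
  [0,0,0,-1,0],
  [0,0,0,-1,0],
  [0,0,0,-1,0],
  [0,0,0,-1,0],
  [0,0,0,-1,0],
  [0,0,0,-1,0],
  [0,0,0,-1,0],
  [0,0,0,-1,0],
  [0,0,0,-1,0],
  [0,0,0,-0.9,0],
  [0,0,0,0,0],
])

```text
clock: 8.1
position: [0.4059, 0.3821, 0.3053]
tool_rot: [3.141, 0.0, 3.11]
force: [-0.3, 0.1, -1.5]
grip_width: 0.0151
finger_force: 58.8
```

```bash
python3 - <<'E'
from h import *
to(.5494,-.2462,.29,3.109)
E
```

```text
at [0.4059 0.3821 0.3053] [3.141 0.    3.11 ] q [-0.91  0.32  0.06  1.65 -0.02  1.17  0.7 ] F [-0.3  0.1 -1.5] w 0.0151 t 8.1
units xyz [ -5.46 -20.78   0.51] turn 0.01
```

>>> jog_arm([
  [-0.12,-0.45,0,0,0],
  [-0.25,-0.95,0,0,0],
  [-0.25,-0.95,0,0,0],
  [-0.25,-0.95,0,0,0],
  [-0.25,-0.95,0,0,0],
  [-0.25,-0.95,0,0,0],
  [-0.25,-0.95,0,0,0],
  [-0.25,-0.95,0,0,0],
  [-0.25,-0.95,0,0,0],
  [-0.25,-0.95,0,0,0],
  [-0.25,-0.95,0,0,0],
  [-0.25,-0.95,0,0,0],
])

```text
clock: 9.3
position: [0.481, 0.0504, 0.3049]
tool_rot: [3.141, 0.001, 3.106]
force: [1.1, 0.4, -0.7]
grip_width: 0.0152
finger_force: 58.8
```

>>> jog_arm([
  [-0.25,-0.95,0,0,0],
  [-0.25,-0.95,0,0,0],
  [-0.25,-0.95,0,0,0],
  [-0.25,-0.95,0,0,0],
  [-0.25,-0.95,0,0,0],
  [-0.25,-0.95,0,0,0],
  [-0.25,-0.95,0,0,0],
  [-0.25,-0.95,0,0,0],
  [-0.2,-0.8,0,0,0],
  [-0.1,-0.4,0,0,0],
  [0,0,0,0,0],
  [0,0,0,0,0],
])

```text
clock: 10.5
position: [0.5412, -0.2131, 0.3045]
tool_rot: [3.141, -0.0, 3.108]
force: [-0.2, 0.7, -0.8]
grip_width: 0.0152
finger_force: 58.8
```

```bash
python3 - <<'E'
from h import *
to(.5494,-.2462,.25,3.109)
E
```

```text
at [ 0.5412 -0.2131  0.3045] [ 3.141 -0.     3.108] q [-0.    0.38  0.39  1.6  -0.15  1.19  1.95] F [-0.2  0.7 -0.8] w 0.0152 t 10.5
units xyz [-0.31 -1.09  1.82] turn -0.01
```

>>> jog_arm([
  [-0.16,-0.55,0.6,0,0],
  [-0.15,-0.54,0.6,0,0],
  [0,0,0.6,0,0],
  [0,0,0,0,0],
  [0,0,0,0,0],
])

```text
clock: 11.0
position: [0.5499, -0.2457, 0.2512]
tool_rot: [3.141, 0.0, 3.11]
force: [0.0, -0.3, -0.1]
grip_width: 0.0146
finger_force: 58.8
```

```bash
python3 - <<'E'
from h import *
to(.5494,-.2462,.206,3.109)
b=grab('side','s6')['pixels'][:,:,::-1]; a=grab('top','t6')['pixels'][:,:,::-1]
def cr(im,x,y,w,h,s): return cv2.resize(np.ascontiguousarray(im[y:y+h,x:x+w]),None,fx=s,fy=s,interpolation=cv2.INTER_CUBIC)
cv2.imwrite('pics/c6.png',np.hstack([cr(b,210,120,80,100,5),cr(a,270,120,80,100,5)]))
print(proj(S,(.5494,-.2462,.25)),proj(T,(.5494,-.2462,.25)))
E
```

```text
at [ 0.5499 -0.2457  0.2512] [3.141 0.    3.11 ] q [ 0.06  0.46  0.38  1.62 -0.19  1.1   2.03] F [ 0.  -0.3 -0.1] w 0.0146 t 11.0
units xyz [ 0.01 -0.02  1.51] turn 0.01
[[271.005619   148.04047753]] [[323.61558667 196.59096291]]
```

View pics/c6.png

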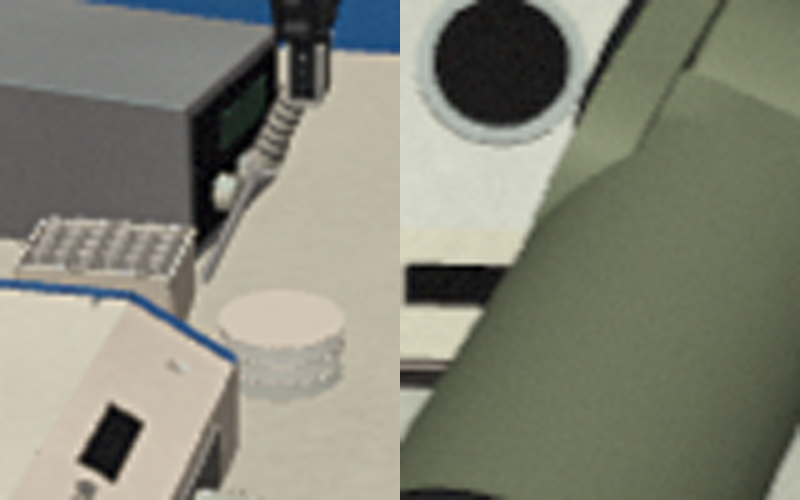

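The side view shows the pin in profile: tip at crop (205,282), collar at (255,170), access hole at (175,365). I'll intersect those rays with the pin's plane.

```bash
python3 - <<'E'
from h import *
s=lambda u,v:((u+.5)/5-.5+210,(v+.5)/5-.5+120)
def ony(c,uv,y):
    K,R,t=c; d=R.T@np.linalg.inv(K)@np.array([uv[0],uv[1],1.]); o=-R.T@t
    return o+d*(y-o[1])/d[1]
tip=ony(S,s(205,283),-.248);col=ony(S,s(256,168),-.2465);top=ony(S,s(290,108),-.246);hole=ony(S,s(175,365),-.2489)
print(tip,col,top,hole)
for d in(col-tip,top-tip):print(np.linalg.norm(d),np.degrees(np.arctan2(-d[0],d[2])))
print('tip-TCP',tip-np.array([.5499,-.2457,.2512]))
# tip from axis through collar
n=np.array([-.4997,.016,.866]);r=tip-hole;print('tip rel hole: along n',r@n,'perp up-slope',r@np.array([.866,0,.5]))
H=np.array([.6357,-.2489,.0912]);r=tip-H;print(r@n,r@np.array([.866,0,.5]))
E
```

```text
[ 0.61341155 -0.248       0.15106326] [ 0.58026219 -0.2465      0.23121674] [ 0.55961063 -0.246       0.27081389] [ 0.63449473 -0.2489      0.0903587 ]
0.08675084675830459 22.468696268427617
0.13129642515241563 24.19317572871976
tip-TCP [ 0.06351155 -0.0023     -0.10013674]
tip rel hole: along n 0.06311981476208199 perp up-slope 0.012094249729598664
0.06299352139848992 0.010629836612771289
```

>>> jog_arm([
  [-0.2,-0.04,0.5,0,0],
  [-0.2,0,0.5,0,0],
  [-0.2,0,0.5,0,0],
  [-0.02,0,0.25,0,0],
  [0,0,0,0,0],
  [0,0,0,0,0],
], newtons=40)

```text
clock: 11.7
position: [0.5681, -0.2487, 0.198]
tool_rot: [-3.141, -0.0, 3.108]
force: [-0.5, -0.3, -0.1]
grip_width: 0.015
finger_force: 58.8
```

```bash
python3 - <<'E'
from h import *
to(.5684,-.2467,.198,3.109)
b=grab('side','s7')['pixels'][:,:,::-1]
cv2.imwrite('pics/c7.png',cv2.resize(np.ascontiguousarray(b[135:210,225:295]),None,fx=8,fy=8,interpolation=cv2.INTER_CUBIC))
E
```

```text
at [ 0.5681 -0.2487  0.198 ] [-3.141 -0.     3.108] q [ 0.08  0.54  0.36  1.63 -0.22  1.01  2.04] F [-0.5 -0.3 -0.1] w 0.015 t 11.7
units xyz [-0.01  0.07  0.  ] turn -0.01
```

View pics/c7.png

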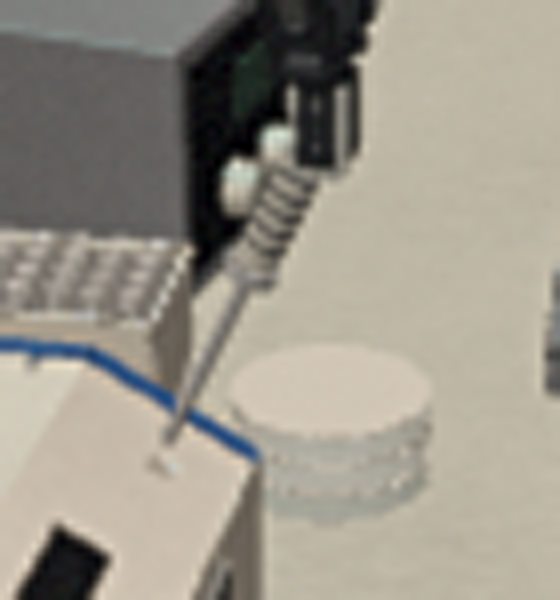

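The tip at (165,450) is just above the hole at (163,463). I'll correct y and push in along the pin's axis.

>>> jog_arm([
  [0,0.06,0,0,0],
  [-0.03,0,0.06,0,0],
  [-0.03,0,0.06,0,0],
  [-0.03,0,0.06,0,0],
  [-0.03,0,0.06,0,0],
  [-0.03,0,0.06,0,0],
  [0,0,0,0,0],
], newtons=40)

```text
clock: 12.45
position: [0.5727, -0.2469, 0.1888]
tool_rot: [-3.142, -0.0, 3.109]
force: [-0.8, -0.7, 0.0]
grip_width: 0.015
finger_force: 59.0
```

>>> jog_arm([
  [-0.03,0,0.06,0,0],
  [-0.03,0,0.06,0,0],
])

```text
clock: 12.65
position: [0.5746, -0.2473, 0.1857]
tool_rot: [-3.141, 0.0, 3.108]
force: [-0.1, 0.0, -1.4]
grip_width: 0.015
finger_force: 58.8
```

>>> jog_arm([
  [-0.03,0,0.06,0,0],
  [-0.03,0,0.06,0,0],
  [-0.03,0,0.06,0,0],
])

```text
clock: 12.95
position: [0.5773, -0.247, 0.1797]
tool_rot: [-3.142, -0.0, 3.109]
force: [-0.9, -0.9, -0.4]
grip_width: 0.0144
finger_force: 58.8
```

>>> jog_arm([
  [-0.03,0,0.06,0,0],
  [-0.03,0,0.06,0,0],
  [0,0,0,0,0],
])

```text
clock: 13.25
position: [0.579, -0.247, 0.1761]
tool_rot: [3.142, -0.0, 3.109]
force: [-0.3, -0.7, -1.5]
grip_width: 0.0148
finger_force: 58.7
```

>>> jog_arm([
  [0.07,0,0.02,0,0],
  [0.07,0,0.02,0,0],
  [0.07,0,0.03,0,0],
  [0,0,0,0,0],
], newtons=30)

```text
clock: 13.65
position: [0.5724, -0.2469, 0.1743]
tool_rot: [3.141, -0.0, 3.109]
force: [0.2, -0.2, -1.4]
grip_width: 0.0152
finger_force: 58.7
```

>>> jog_arm([
  [0.07,0,0.03,0,0],
  [0.07,0,0.04,0,0],
  [0,0,0,0,0],
])

```text
clock: 13.95
position: [0.5683, -0.2468, 0.1721]
tool_rot: [-3.142, -0.0, 3.109]
force: [0.9, 0.7, -0.5]
grip_width: 0.0149
finger_force: 58.7
```

```bash
cat > ln.py <<'E'
from h import *
def lines(f,x0=225,y0=135,x1=275,y1=200):
    g=cv2.cvtColor(f['pixels'],cv2.COLOR_RGB2GRAY)[y0:y1,x0:x1]
    g=cv2.resize(g,None,fx=4,fy=4,interpolation=cv2.INTER_CUBIC)
    L=cv2.createLineSegmentDetector().detect(g)[0].reshape(-1,4)/4+[x0,y0,x0,y0]
    for l in L:
        d=l[2:]-l[:2];n=np.hypot(*d);a=np.degrees(np.arctan2(d[0],d[1]))%180
        if n>5 and 125<a<165:print(l.round(1),round(n,1),round(a,1))
E
python3 - <<'E'
from ln import *
f={'pixels':cv2.imread('pics/s7.png')[:,:,::-1].copy()};lines(f);print()
lines(grab('side','s8'))
# predicted image angle for tilt t at pin
for t in(22,24,26,28,30,32):
    H=np.array([.635,-.249,.091]);n=np.array([-np.sin(np.radians(t)),0,np.cos(np.radians(t))])
    p=proj(S,np.array([H,H+.08*n]).T if 0 else H),proj(S,H+.08*n);d=p[0][0]-p[1][0];print(t,round(np.degrees(np.arctan2(d[0],d[1]))%180,1),end='; ')
E
```

```text
[256.5 162.2 253.1 166.3] 5.3 140.5
[265.3 157.3 259.2 169.3] 13.6 153.0
[253.7 199.8 256.4 193.4] 6.9 157.0
[244.8 175.1 247.2 170.1] 5.6 154.2
[255.6 160.7 257.5 155.7] 5.3 159.2
[256.4 171.2 249.4 185.2] 15.7 153.6
[248.5 183.9 252.1 175.3] 9.3 157.3
[252.1 175.3 255.  170. ] 6.0 151.6
[246.9 143.  255.3 135.8] 11.0 130.5
[232.9 171.7 235.6 166.3] 6.0 153.4
[241.6 173.7 244.1 168.7] 5.6 153.0
[237.  172.8 240.  167. ] 6.6 152.7

[265.1 165.6 258.6 176.9] 13.0 150.0
[254.6 165.  249.  172.6] 9.5 143.7
[253.6 199.8 256.4 193.3] 7.1 156.9
[253.4 174.  259.1 163.1] 12.3 152.4
[255.4 179.  251.3 186.2] 8.3 150.3
[249.3 189.5 246.6 194.8] 5.9 152.9
[245.3 193.7 247.8 188.4] 5.8 155.4
[246.8 142.8 256.9 134.9] 12.9 128.0
[242.5 171.8 245.8 165.5] 7.1 152.4
[251.  182.4 254.2 177.3] 6.0 147.4
[233.4 170.4 235.9 165.5] 5.5 152.6
22 156.5; 24 154.2; 26 151.8; 28 149.5; 30 147.2; 32 144.8;
```

>>> jog_arm([
  [0.07,0,0.04,0,0],
  [0.07,0,0.04,0,0],
  [0.04,0,0.02,0,0],
  [0,0,0,0,0],
])

```text
clock: 14.4
position: [0.5631, -0.2466, 0.1692]
tool_rot: [-3.142, 0.0, 3.109]
force: [1.5, -0.7, -0.9]
grip_width: 0.0146
finger_force: 58.8
```

```bash
python3 - <<'E'
from ln import *
lines(grab('side','s9'),243,155,275,200)
E
```

```text
[253.5 154.9 251.9 159.7] 5.1 161.2
[262.2 157.9 257.6 163.5] 7.2 140.6
[257.  163.  248.6 172.5] 12.6 138.4
[266.5 166.7 258.3 179.9] 15.5 148.1
[253.7 199.7 256.4 193.4] 6.9 156.4
[249.8 189.6 246.4 194.8] 6.3 147.2
[255.2 180.5 252.9 185.2] 5.2 153.5
[245.4 193.3 248.7 188.3] 6.0 146.1
[250.2 186.2 254.  178.6] 8.5 153.3
```

>>> jog_arm([
  [-0.03,0,0.06,0,0],
  [-0.03,0,0.06,0,0],
  [-0.03,0,0.06,0,0],
  [-0.03,0,0.06,0,0],
])

```text
clock: 14.85
position: [0.5669, -0.2467, 0.1618]
tool_rot: [-3.142, -0.0, 3.109]
force: [1.2, -1.5, 1.5]
grip_width: 0.0148
finger_force: 58.9
```

>>> jog_arm([
  [-0.03,0,0.06,0,0],
  [-0.04,0,0.06,0,0],
])

```text
clock: 15.05
position: [0.5689, -0.2468, 0.1582]
tool_rot: [-3.142, -0.0, 3.109]
force: [-0.1, -1.2, 1.4]
grip_width: 0.0151
finger_force: 58.9
```

>>> jog_arm([
  [-0.03,0,0.06,0,0],
  [-0.04,0,0.06,0,0],
])

```text
clock: 15.25
position: [0.571, -0.2468, 0.1547]
tool_rot: [-3.142, -0.0, 3.109]
force: [1.0, -1.1, 1.7]
grip_width: 0.0149
finger_force: 58.9
```

>>> jog_arm([
  [-0.03,0,0.06,0,0],
  [-0.04,0,0.06,0,0],
])

```text
clock: 15.45
position: [0.5731, -0.2469, 0.1511]
tool_rot: [-3.142, -0.0, 3.109]
force: [-2.8, -0.7, 7.0]
grip_width: 0.015
finger_force: 59.4
```

>>> jog_arm([
  [-0.03,0,0.06,0,0],
  [-0.04,0,0.06,0,0],
])

```text
clock: 15.65
position: [0.575, -0.2471, 0.1477]
tool_rot: [3.142, -0.0, 3.109]
force: [-2.5, 0.2, 7.0]
grip_width: 0.0146
finger_force: 59.5
```

>>> jog_arm([
  [-0.03,0,0.06,0,0],
])

```text
clock: 15.75
position: [0.576, -0.2471, 0.1459]
tool_rot: [3.142, -0.0, 3.109]
force: [-0.5, -0.1, 4.4]
grip_width: 0.015
finger_force: 59.4
```

>>> jog_arm([
  [-0.04,0,0.06,0,0],
])

```text
clock: 15.85
position: [0.5772, -0.2471, 0.1441]
tool_rot: [3.142, -0.0, 3.109]
force: [-0.9, -1.3, 5.1]
grip_width: 0.0147
finger_force: 59.4
```

```bash
python3 - <<'E'
from h import *
f=grab('side','s10')['pixels'].astype(int);g=cv2.imread('pics/side0.png')[:,:,::-1].astype(int)
d=np.abs(f-g).sum(2)[195:260,225:300]>60
ys,xs=np.nonzero(d);print(d.sum(),(xs.min()+225,xs.max()+225,ys.min()+195,ys.max()+195) if d.sum() else '')
for t in(0,.024):print(proj(S,(.6086-.05-t,-.157,.055)),proj(S,(.6086-t,-.157,.055)))
E
```

```text
369 (np.int64(241), np.int64(267), np.int64(205), np.int64(242))
[[263.09934128 219.28260046]] [[246.92908228 217.83634537]]
[[270.92206393 219.98225855]] [[254.66948796 218.52864109]]
```

```bash
python3 - <<'E'
from h import *
f=grab('side')['pixels'].astype(int);g=cv2.imread('pics/side0.png')[:,:,::-1].astype(int)
for im in(g,f):print(im[222,244:280].sum(1)//3)
print(bot.observe()['force'].round(1))
E
```

```text
[112 121  60  45  73 139 137 133 133 133 132 133 133 134 135 134 140 137
 111 158 178 179 178 180 179 178 179 178 179 179 181 182 180 180 181 181]
[179 188 165 166 197 196 121 110 123  65  55 124 136 134 135 135 137 138
 134 135 138 140 148 154 155 120 180 181 179 180 181 181 181 180 181 180]
[-1.  -0.9  5. ]
```

The latch has let go: the tab's end moved from column 262 to 269, about 23 mm. Withdrawing along the pin's axis.

>>> jog_arm([
  [0.06,0,-0.1,0,0],
  [0.11,0,-0.19,0,0],
  [0.11,0,-0.19,0,0],
  [0.11,0,-0.19,0,0],
  [0.11,0,-0.19,0,0],
  [0.11,0,-0.19,0,0],
  [0.11,0,-0.19,0,0],
  [0.11,0,-0.19,0,0],
  [0.11,0,-0.19,0,0],
  [0.11,0,-0.5,0,0],
  [0,0,-1,0,0],
  [0,0,-1,0,0],
])

```text
clock: 17.15
position: [0.5452, -0.246, 0.2693]
tool_rot: [-3.142, -0.001, 3.108]
force: [0.4, -0.6, -1.3]
grip_width: 0.0146
finger_force: 58.7
```

```bash
python3 - <<'E'
from ln import *
lines(grab('side','s11'),225,80,300,190)
to(.406,.38,.31,1.838)
to(.406,.38,.31,3.109)
E
```

```text
[264.7 155.7 255.9 165.3] 13.0 137.4
[255.  162.4 249.  172.6] 11.8 149.2
[267.3 150.9 264.4 155.8] 5.6 149.4
[263.3 141.1 260.6 146.3] 5.8 151.9
[273.  135.6 266.8 148.6] 14.4 154.2
[257.8 161.  260.4 155.4] 6.2 155.2
[256.1 165.4 253.1 171.9] 7.2 155.3
[242.5 171.8 245.6 165.7] 6.9 152.5
[247.  143.  265.4 126.7] 24.6 131.7
[233.  171.1 235.6 166.5] 5.3 150.6
[262.  134.8 257.9 139.4] 6.2 137.9
at [ 0.5469 -0.247   0.2744] [-3.14   0.005  3.108] q [ 0.06  0.43  0.39  1.6  -0.18  1.14  2.02] F [ 0.4 -0.4  5.4] w 0.0152 t 17.2
units xyz [21.4   0.99 -1.19] turn 15.88
at [ 0.5469 -0.247   0.2744] [-3.14   0.005  3.108] q [ 0.06  0.43  0.39  1.6  -0.18  1.14  2.02] F [ 0.4 -0.4  5.4] w 0.0152 t 17.2
units xyz [ 5.38 20.73 -1.19] turn -0.01
```

>>> jog_arm([
  [0.5,0,-0.6,0,0],
  [0.5,0,-0.6,0,0],
  [0.4,0.9,0,0,0],
  [0.3,0.95,0,0,0],
  [0.3,0.95,0,0,0],
  [0.3,0.95,0,0,0],
  [0.3,0.95,0,0,0],
  [0.3,0.95,0,0,0],
  [0.3,0.95,0,0,0],
  [0.3,0.95,0,0,0],
  [0.3,0.95,0,0,0],
  [0.3,0.95,0,0,0],
])

```text
clock: 18.4
position: [0.4316, 0.0423, 0.3044]
tool_rot: [3.141, 0.001, 3.109]
force: [1.1, 0.3, -1.3]
grip_width: 0.0147
finger_force: 58.7
```

>>> jog_arm([
  [0.2,0.95,0,0,0],
  [0.2,0.95,0,0,0],
  [0.2,0.95,0,0,0],
  [0.2,0.95,0,0,0],
  [0.2,0.95,0,0,0],
  [0.2,0.95,0,0,0],
  [0.2,0.95,0,0,0],
  [0.2,0.95,0,0,0],
  [0.2,0.95,0,0,0],
  [0,0.95,0,0,0],
  [0,0.9,0,0,0],
  [0,0,0,0,0],
])

```text
clock: 19.6
position: [0.3876, 0.3579, 0.3038]
tool_rot: [3.141, -0.0, 3.112]
force: [-0.4, -0.2, -1.4]
grip_width: 0.0152
finger_force: 58.7
```

>>> jog_arm([
  [0,0,0,1,0],
  [0,0,0,1,0],
  [0,0,0,1,0],
  [0,0,0,1,0],
  [0,0,0,1,0],
  [0,0,0,1,0],
  [0,0,0,1,0],
  [0,0,0,1,0],
  [0,0,0,1,0],
  [0,0,0,1,0],
  [0,0,0,1,0],
  [0,0,0,1,0],
])

```text
clock: 20.8
position: [0.3885, 0.3543, 0.3043]
tool_rot: [3.141, 0.0, 2.145]
force: [1.0, 0.1, -0.3]
grip_width: 0.0147
finger_force: 58.7
```

>>> jog_arm([
  [0,0,0,1,0],
  [0,0,0,1,0],
  [0,0,0,1,0],
  [0,0,0,0.9,0],
  [0,0,0,0,0],
])

```text
clock: 21.3
position: [0.3885, 0.3545, 0.3042]
tool_rot: [3.141, -0.0, 1.835]
force: [-0.9, -0.0, -0.9]
grip_width: 0.0146
finger_force: 58.8
```

```bash
python3 - <<'E'
from h import *
to(.3959,.4155,.225,1.838)
E
```

```text
at [0.3885 0.3545 0.3042] [ 3.141 -0.     1.835] q [-1.    0.27  0.19  1.73 -0.05  1.15 -0.53] F [-0.9 -0.  -0.9] w 0.0146 t 21.3
units xyz [1.9  0.77 2.64] turn -0.04
```

>>> jog_arm([
  [0.95,0.39,0,0,0],
  [0.95,0.38,0,0,0],
  [0,0,0.9,0,0],
  [0,0,0.9,0,0],
  [0,0,0.84,0,0],
  [0,0,0,0,0],
  [0,0,0,0,0],
])

```text
clock: 22.0
position: [0.396, 0.416, 0.2253]
tool_rot: [3.141, -0.0, 1.838]
force: [0.8, -0.3, -0.3]
grip_width: 0.0151
finger_force: 58.7
```

```bash
python3 - <<'E'
from h import *
to(.3959,.4155,.225,1.838)
b=grab('side','s12')['pixels'][:,:,::-1]; a=grab('top','t12')['pixels'][:,:,::-1]
def cr(im,x,y,w,h,s): return cv2.resize(np.ascontiguousarray(im[y:y+h,x:x+w]),None,fx=s,fy=s,interpolation=cv2.INTER_CUBIC)
cv2.imwrite('pics/c8.png',np.hstack([cr(b,250,290,80,100,5),cr(a,70,200,80,100,5)]))
E
```

```text
at [0.396  0.416  0.2253] [ 3.141 -0.     1.838] q [-1.03  0.42  0.16  1.72 -0.08  1.01 -0.57] F [ 0.8 -0.3 -0.3] w 0.0151 t 22.0
units xyz [-0.01 -0.01  0.01] turn -0.0
```

View pics/c8.png

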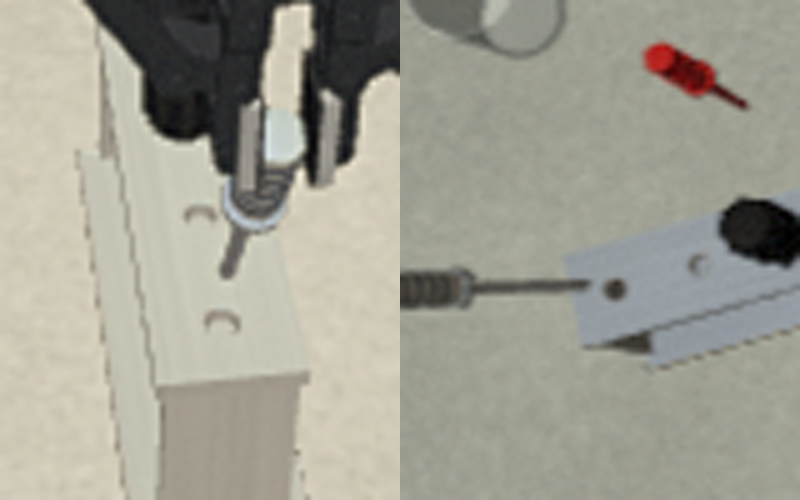

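The tip is at side crop (227,277) and top crop (589,284). The empty hole is at (222,320) and (615,289).

```bash
python3 - <<'E'
from h import *
s=lambda u,v:((u+.5)/5-.5+250,(v+.5)/5-.5+290); t=lambda u,v:((u-400+.5)/5-.5+70,(v+.5)/5-.5+200)
tip,e=tri(t(589,284),s(227,277));hole,e2=tri(t(615,289),s(222,320));col,e3=tri(t(462,287),s(254,203))
print(tip,e,hole,e2,col,e3);d=col-tip;print(np.linalg.norm(d),np.degrees(np.arctan2(np.hypot(*d[:2]),d[2])))
x=np.array([np.cos(1.838),np.sin(1.838)]);y=np.array([x[1],-x[0]])
m=(hole-tip)[:2];print('tool x,y mm to hole',m@x*1e3,m@y*1e3)
o=np.array([.396,.416,.2253])
for n,p in(('tip',tip),('col',col)):r=p-o;print(n,r[:2]@x,r[:2]@y,r[2])
E
```

```text
[0.41334097 0.3549048  0.12828839] 0.5 [0.41388421 0.35132835 0.10028986] 0.3 [0.40417893 0.38911921 0.20632242] 0.6
0.08569643417658677 24.413450668598124
tool x,y mm to hole -3.59296537501032 -0.42034574420707016
tip -0.06350574765665014 0.0005942991633563772 -0.09701160825155325
col -0.0280863982919035 0.0007912077464164134 -0.01897757882739748
```

>>> jog_arm([
  [-0.05,-0.01,0.4,0,0],
  [0,0,0.5,0,0],
  [0,0,0,0,0],
  [-0.06,0,0.12,0,0],
  [-0.05,0,0.12,0,0],
  [-0.05,0,0.12,0,0],
  [0,0,0,0,0],
])

```text
clock: 22.8
position: [0.3971, 0.4096, 0.1864]
tool_rot: [-3.141, 0.0, 1.836]
force: [-0.1, -0.3, -0.4]
grip_width: 0.0151
finger_force: 58.7
```

>>> jog_arm([
  [-0.06,0,0.12,0,0],
  [-0.05,0,0.12,0,0],
  [0,0,0,0,0],
])

```text
clock: 23.1
position: [0.3979, 0.4063, 0.1789]
tool_rot: [-3.141, 0.0, 1.836]
force: [0.4, -0.5, -1.0]
grip_width: 0.0153
finger_force: 58.7
```

>>> jog_arm([
  [-0.2,0,0,0,0],
  [-0.2,0,0,0,0],
  [-0.2,0,0,0,0],
  [-0.2,0,-0.03,0,0],
  [-0.2,0,-0.03,0,0],
  [-0.2,0,0,0,0],
  [-0.2,0,0,0,0],
  [-0.2,0,0,0,0],
  [-0.13,0,0,0,0],
  [0,0,0,0,0],
])

```text
clock: 24.1
position: [0.4118, 0.3561, 0.1812]
tool_rot: [-3.142, 0.0, 1.836]
force: [-0.5, 2.9, -0.0]
grip_width: 0.0145
finger_force: 57.4
```

```bash
python3 - <<'E'
from h import *
to(.4138,.3513,.16,1.838)
f=grab('side','s13')
import ln
g=cv2.cvtColor(f['pixels'],cv2.COLOR_RGB2GRAY)[290:360,275:315];g=cv2.resize(g,None,fx=4,fy=4,interpolation=cv2.INTER_CUBIC)
for l in cv2.createLineSegmentDetector().detect(g)[0].reshape(-1,4)/4+[275,290,275,290]:
    n=np.hypot(*(l[2:]-l[:2]))
    if n>5 and abs(l[2]-l[0])<.6*abs(l[3]-l[1]):print(l.round(1),n.round(1))
g=cv2.cvtColor(grab('top','t13')['pixels'],cv2.COLOR_RGB2GRAY)[240:275,85:130];g=cv2.resize(g,None,fx=4,fy=4,interpolation=cv2.INTER_CUBIC)
print()
for l in cv2.createLineSegmentDetector().detect(g)[0].reshape(-1,4)/4+[85,240,85,240]:
    n=np.hypot(*(l[2:]-l[:2]))
    if n>4:print(l.round(1),n.round(1))
b=np.array([.4138,.3513,.12])
print(proj(S,b),proj(S,b+[0,0,.06]),proj(T,b),proj(T,b+[0,0,.06]))
E
```

```text
at [0.4118 0.3561 0.1812] [-3.142  0.     1.836] q [-0.94  0.42  0.16  1.84 -0.09  0.88 -0.47] F [-0.5  2.9 -0. ] w 0.0145 t 24.1
units xyz [-0.17  0.02  0.71] turn -0.02
[295.1 302.6 294.9 311.1] 8.5
[302.8 312.4 301.2 302.9] 9.6
[311.8 300.5 310.9 311.4] 11.0
[295.5 290.1 294.6 302.3] 12.3
[301.5 303.  302.1 292.1] 11.0
[304.8 300.2 304.4 315.8] 15.6
[278.2 312.  278.4 300.8] 11.3
[302.1 318.9 301.6 328.3] 9.5
[290.7 330.8 291.2 318. ] 12.8
[307.6 312.4 308.7 301. ] 11.5
[293.3 313.9 293.8 302.3] 11.6
[290.8 302.4 290.1 317. ] 14.7
[297.1 337.7 295.6 353.3] 15.6
[292.6 351.7 293.6 337.6] 14.1
[277.  336.7 277.  342. ] 5.3
[275.9 330.5 275.9 335.8] 5.3
[275.7 342.3 275.8 337. ] 5.3
[278.  342.7 277.9 348. ] 5.3
[277.7 354.8 277.7 349.5] 5.3
[278.9 348.6 279.  354.5] 5.9
[276.7 348.9 276.7 343. ] 5.9
[279.9 354.5 280.  359.5] 5.0
[276.6 301.7 276.7 310.8] 9.1

[ 88.9 254.8  95.2 254.9] 6.3
[ 85.9 241.9  90.5 244.4] 5.3
[ 87.  249.8  93.9 248.3] 7.1
[ 96.4 261.6  92.  261.2] 4.5
[108.  255.8 114.5 255.7] 6.6
[ 93.3 264.9  86.3 275.1] 12.4
[ 96.1 250.9 106.2 252.6] 10.2
[113.3 267.6 119.5 265.8] 6.5
[104.5 259.3  96.5 258.2] 8.1
[108.9 268.5 113.5 267.5] 4.7
[120.8 270.9 109.5 269.5] 11.4
[106.2 251.9 109.2 255.2] 4.4
[119.5 266.4 120.8 270.4] 4.1
[121.7 264.7 129.6 262.5] 8.2
[[293.95883076 346.29370674]] [[295.23481479 322.99833843]] [[109.85702179 257.04983176]] [[100.93751918 254.79566443]]
```

>>> jog_arm([
  [-0.1,0.01,0,0,0],
  [-0.1,0.01,0,0,0],
  [-0.07,0,0,0,0],
  [0.08,0,0.2,0,0],
  [0,0,0.3,0,0],
  [0,0,0.3,0,0],
  [0,0,0.3,0,0],
  [0,0,0.2,0,0],
  [0,0,0,0,0],
])

```text
clock: 25.1
position: [0.4132, 0.3509, 0.141]
tool_rot: [-3.14, 0.001, 1.837]
force: [-0.7, 2.3, -3.1]
grip_width: 0.015
finger_force: 56.8
```

```bash
python3 - <<'E'
from h import *
to(.4138,.3513,.125,1.838)
E
```

```text
at [0.4132 0.3509 0.141 ] [-3.140e+00  1.000e-03  1.837e+00] q [-0.93  0.47  0.15  1.88 -0.1   0.79 -0.45] F [-0.7  2.3 -3.1] w 0.015 t 25.1
units xyz [0.01 0.02 0.53] turn -0.01
```

>>> jog_arm([
  [0,0,0.15,0,0],
  [0,0,0.15,0,0],
  [0,0,0.1,0,0],
  [0,0,0,0,0],
])

```text
clock: 25.5
position: [0.4135, 0.3512, 0.1297]
tool_rot: [-3.141, 0.0, 1.837]
force: [-1.2, 3.3, -2.6]
grip_width: 0.0149
finger_force: 56.8
```

>>> jog_arm([
  [0,0,0.07,0,0],
  [0,0,0.07,0,0],
  [0,0,0,0,0],
])

```text
clock: 25.8
position: [0.4137, 0.3513, 0.1258]
tool_rot: [3.141, 0.0, 1.837]
force: [-0.4, 3.0, -2.1]
grip_width: 0.0149
finger_force: 57.0
```

>>> jog_arm([
  [0,0,0.07,0,0],
  [0,0,0.03,0,0],
  [0,0,0,0,0],
])

```text
clock: 26.1
position: [0.4148, 0.3524, 0.1251]
tool_rot: [3.139, -0.002, 1.836]
force: [-5.1, 0.7, 35.7]
grip_width: 0.0149
finger_force: 61.1
```

>>> jog_arm([
  [0,0,0.05,0,0],
  [0,0,0,0,0],
])

```text
clock: 26.3
position: [0.4164, 0.3532, 0.1243]
tool_rot: [3.135, -0.003, 1.836]
force: [3.2, 2.0, 35.7]
grip_width: 0.0148
finger_force: 63.6
```

>>> jog_arm([
  [0,0,-0.07,0,0],
  [0,0,-0.04,0,0],
  [0,0,0,0,0.25],
  [0,0,0,0,0.5],
  [0,0,0,0,0.9],
  [0,0,0,0,0.9],
  [0,0,0,0,0.9],
], newtons=30)

```text
clock: 27.0
position: [0.4136, 0.3511, 0.1247]
tool_rot: [-3.141, 0.0, 1.837]
force: [-0.5, 0.6, -0.1]
grip_width: 0.0765
finger_force: 0.0
```

>>> jog_arm([
  [0,0,-0.3,0,0.9],
  [0,0,-0.8,0,0.9],
  [0,0,-0.9,0,0.9],
  [0,0,-0.9,0,0.9],
  [0,0,-0.8,0,0.9],
  [-0.3,0.9,0,0,0.9],
  [-0.3,0.9,0,0,0.9],
  [-0.3,0.9,0,0,0.9],
  [0,0,0,0,0.9],
])

```text
clock: 27.9
position: [0.5019, 0.3452, 0.2361]
tool_rot: [3.14, 0.001, 1.834]
force: [-0.1, -0.0, -0.5]
grip_width: 0.0769
finger_force: 0.0
```

```bash
python3 - <<'E'
from h import *
f=grab('side','s14');ft=grab('top','t14')
to(.5,-.1,.25,3.109)
# upright pin predicted outline in side: handle axis from .106 to .165 at hole
b=np.array([.4138,.3513,0])
for z in(.103,.106,.165):print(z,proj(S,b+[0,0,z])[0].round(1),proj(T,b+[0,0,z])[0].round(1))
g0=cv2.imread('pics/side0.png')[:,:,::-1].astype(int);d=np.abs(f['pixels'].astype(int)-g0).sum(2)>50
for r in range(314,366,3):
    c=np.nonzero(d[r,278:315])[0]+278;print(r,c.min() if len(c) else '',c.max() if len(c) else '',end=' | ')
g0=cv2.imread('pics/top0.png')[:,:,::-1].astype(int);d=np.abs(ft['pixels'].astype(int)-g0).sum(2)>50
print()
for r in range(244,272,2):
    c=np.nonzero(d[r,85:122])[0]+85;print(r,c.min() if len(c) else '',c.max() if len(c) else '',end=' | ')
E
```

```text
at [0.499  0.3462 0.236 ] [-3.141  0.     1.836] q [-0.84  0.47  0.19  1.62 -0.1   1.07 -0.35] F [-0.1  0.8  0.7] w 0.0771 t 28.0
units xyz [ -0.52 -14.87  -0.47] turn -15.91
0.103 [293.6 352.5] [112.2 257.6]
0.106 [293.7 351.4] [111.8 257.5]
0.165 [294.9 329. ] [103.3 255.4]
314 286 295 | 317 286 295 | 320 285 295 | 323 285 295 | 326 285 295 | 329 285 295 | 332 284 300 | 335 286 300 | 338 290 301 | 341 289 301 | 344 289 299 | 347 289 299 | 350 290 299 | 353 289 300 | 356 292 298 | 359   | 362   | 365   | 
244   | 246   | 248   | 250   | 252 104 107 | 254 107 116 | 256 107 117 | 258 103 117 | 260 109 116 | 262   | 264   | 266   | 268   | 270   |
```

The pin stands upright in the end hole; its outline matches the predicted one. Next is the tray tab.

>>> jog_arm([
  [0,0,-0.3,-1,0.9],
  [0,0,0,-1,0.9],
  [0,0,0,-1,0.9],
  [0,0,0,-1,0.9],
  [0,0,0,-1,0.9],
  [0,0,0,-1,0.9],
  [0,0,0,-1,0.9],
  [0,0,0,-1,0.9],
  [0,0,0,-1,0.9],
  [0,0,0,-1,0.9],
  [0,0,0,-1,0.9],
  [0,0,0,-1,0.9],
])

```text
clock: 29.2
position: [0.4979, 0.3469, 0.2453]
tool_rot: [3.141, 0.0, 2.801]
force: [-0.6, 0.6, -0.0]
grip_width: 0.0767
finger_force: 0.0
```

>>> jog_arm([
  [0,0,0,-1,0.8],
  [0,0,0,-1,0.8],
  [0,0,0,-1,0.8],
  [0,0,0,-0.9,0.8],
  [0,-0.95,0,0,0.8],
  [0,-0.95,0,0,0.8],
  [0,-0.95,0,0,0.8],
  [0,-0.95,0,0,0.8],
  [0,-0.95,0,0,0.8],
  [0,-0.95,0,0,0.8],
  [0,-0.95,0,0,0.8],
  [0,-0.95,0,0,0.8],
])

```text
clock: 30.4
position: [0.4906, 0.118, 0.2453]
tool_rot: [3.141, 0.0, 3.11]
force: [0.2, -0.1, -0.6]
grip_width: 0.0685
finger_force: 0.0
```

>>> jog_arm([
  [-0.1,-0.95,0,0,0.8],
  [-0.2,-0.95,0,0,0.8],
  [-0.2,-0.95,0,0,0.8],
  [-0.2,-0.95,0,0,0.8],
  [-0.2,-0.95,0,0,0.8],
  [-0.2,-0.95,0,0,0.8],
  [-0.2,-0.95,0,0,0.8],
  [0,-0.95,0,0,0.8],
  [0,0,0,0,0.8],
  [0,0,0,0,0.8],
])

```text
clock: 31.4
position: [0.5225, -0.11, 0.2452]
tool_rot: [3.141, 0.0, 3.109]
force: [0.5, 0.8, -0.4]
grip_width: 0.0684
finger_force: 0.0
```

```bash
python3 - <<'E'
from h import *
to(.552,-.157,.1,3.109)
f=grab('side')['pixels'].astype(int)
print(f[222,244:280].sum(1)//3)
E
```

```text
at [ 0.5225 -0.11    0.2452] [3.141 0.    3.109] q [ 0.04  0.33  0.07  1.79 -0.03  1.02  1.66] F [ 0.5  0.8 -0.4] w 0.0684 t 31.4
units xyz [-1.03 -1.53  4.84] turn -0.0
[180 206 189 171 168 161 202 145 108 124  70  54 108 139 137 136 137 139
 136 137 139 141 146 154 170 168 108 181 183 181 182 183 182 181 182 183]
```

Tray still at about 24 mm. Descending over the tab.

>>> jog_arm([
  [-0.5,-0.76,0.5,0,0.8],
  [-0.5,-0.76,0.9,0,0.8],
  [0,0,0.9,0,0.8],
  [0,0,0.9,0,0.8],
  [0,0,0.9,0,0.8],
  [0,0,0.7,0,0.8],
  [0,0,0,0,0.8],
])

```text
clock: 32.15
position: [0.5501, -0.1551, 0.0987]
tool_rot: [3.14, -0.004, 3.111]
force: [-0.9, 0.1, -0.1]
grip_width: 0.0683
finger_force: 0.0
```

```bash
python3 - <<'E'
from h import *
to(.552,-.157,.030,3.109)
E
```

```text
at [ 0.5501 -0.1551  0.0987] [ 3.14  -0.004  3.111] q [ 0.12  0.57  0.07  1.83 -0.06  0.74  1.76] F [-0.9  0.1 -0.1] w 0.0683 t 32.15
units xyz [-0.06 -0.06  2.29] turn 0.02
```

>>> jog_arm([
  [-0.05,-0.06,0.7,0,0.8],
  [0,0,0.7,0,0.8],
  [0,0,0.6,0,0.8],
  [0,0,0.3,0,0.8],
  [0,0,0,0,0.5],
  [0,0,0,0,0.3],
  [0,0,0,0,0],
  [0,0,0,0,0],
  [0,0,0,0,0],
  [0,0,0,0,0],
], newtons=30)

```text
clock: 33.15
position: [0.553, -0.159, 0.0321]
tool_rot: [-3.142, 0.0, 3.109]
force: [0.5, -0.4, -0.2]
grip_width: 0.0005
finger_force: 0.0
```

```bash
python3 - <<'E'
from h import *
f=grab('side','s15')['pixels'].astype(int).sum(2)//3
for z in(.032,.045,.055,.07):print(z,proj(S,(.553,-.159,z))[0].round(1))
print('tab',proj(S,(.5346,-.1569,.055)),proj(S,(.5786,-.1569,.055)),proj(S,(.5346,-.1569,.029)))
for r in range(196,236,2):print(r,f[r,246:290:2])
E
```

```text
0.032 [265.  225.4]
0.045 [265.  221.9]
0.055 [265.  219.1]
0.07 [265.  214.9]
tab [[270.91698339 219.99998281]] [[256.60465945 218.71981539]] [[270.86608201 227.14021728]]
196 [191 189 190 190 197  96 140  37 139  73  24  25  27  99 160 146 179 179
 178 179 182 183]
198 [189 190 188 192 140  99 177  64 138  49  23  21  23 134 169 180 177 177
 180 179 178 180]
200 [189 190 191 197  99 101  80  81 119  47  36  38  12 188 179 178 177 179
 179 181 182 181]
202 [191 189 192 138  99 104  41 102 105  50  42  31  91 184 178 178 174 175
 174 179 179 178]
204 [190 192 192 115 101 102  24  42  48  24  18  26  74 185 180 179 180 180
 176 176 177 178]
206 [189 192 135 155  98 104 117  22  58  25  22  20 157 186 184 182 177 176
 179 181 182 179]
208 [193 196 113 163  97  98 154  15  46  43  19  38 184 177 177 177 180 179
 179 181 181 180]
210 [197 153 203 159  96 103 129  53  86  26  21 103 186 179 178 177 178 175
 177 182 180 179]
212 [195 106 165 154 124 104 101  65  96  36  33 129 184 178 179 180 180 179
 176 178 179 177]
214 [175 163 128 140 186 122  56  57  87  33  37 125 181 179 180 180 177
[... 272 characters left out ...]
1 183 186 183 181
 180 181 184 184]
222 [188 170 203 111  71 107 137 138 135 139 148 170 108 183 181 182 182 183
 184 183 184 183]
224 [123 159 144 124  50 108 137 138 137 137 136 136 118 184 179 179 183 184
 183 183 183 184]
226 [203 206 100  95  51  91 132 130 131 131 132 133 116 185 183 181 177 180
 182 182 184 183]
228 [140 140 126  59  52  69 185 182 158 157 149 143 153 184 182 182 183 185
 186 182 182 183]
230 [209 130 112  56  50 133 184 181 183 181 184 184 182 182 181 182 182 182
 182 182 182 182]
232 [183 163  95  54  50 185 181 181 180 183 184 185 180 180 181 184 179 180
 182 182 181 181]
234 [115 126  90  50 109 188 182 182 181 182 183 182 182 179 182 182 179 179
 182 183 181 183]
```

The finger ends sit just above the tab (row 219 against the tab top at 220), so they end about 24 mm higher than the TCP reading. I'll open and go lower.

>>> jog_arm([
  [0,0,-0.5,0,0.6],
  [0,0.05,0,0,0.6],
  [0,0,0,0,0.6],
  [0,0,0.4,0,0.6],
  [0,0,0.4,0,0.6],
  [0,0,0.3,0,0.6],
  [0,0,0.2,0,0.6],
])

```text
clock: 33.9
position: [0.5522, -0.1573, 0.0062]
tool_rot: [3.141, -0.002, 3.109]
force: [0.5, 0.1, 0.2]
grip_width: 0.0513
finger_force: 0.0
```

>>> jog_arm([
  [0,0,0,0,0.3],
  [0,0,0,0,0],
  [0,0,0,0,0],
  [0,0,0,0,0],
  [0,0,0,0,0],
  [0,0,0,0,0],
], newtons=40)

```text
clock: 34.5
position: [0.5531, -0.1576, 0.0081]
tool_rot: [-3.141, 0.001, 3.108]
force: [0.3, -1.9, 3.7]
grip_width: 0.0131
finger_force: 40.7
```

>>> jog_arm([
  [0.05,0,0,0,0],
  [0.12,0,0,0,0],
  [0.2,0,0,0,0],
  [0.25,0,0,0,0],
  [0.25,0,0,0,0],
  [0.25,0,0,0,0],
  [0.25,0,0,0,0],
  [0.25,0,0,0,0],
  [0.25,0,0,0,0],
  [0.2,0,0,0,0],
  [0.12,0,0,0,0],
  [0,0,0,0,0],
])

```text
clock: 35.7
position: [0.4863, -0.1549, 0.008]
tool_rot: [3.141, -0.001, 3.109]
force: [-0.7, 1.0, 9.9]
grip_width: 0.013
finger_force: 41.7
```

>>> jog_arm([
  [0.08,0,0,0,0],
  [0.08,0,0,0,0],
  [0.06,0,0,0,0],
  [0,0,0,0,0],
])

```text
clock: 36.1
position: [0.4801, -0.1546, 0.008]
tool_rot: [3.141, -0.0, 3.109]
force: [0.1, 1.0, 8.6]
grip_width: 0.0128
finger_force: 41.7
```

>>> jog_arm([
  [0.08,0,0,0,0],
  [0.08,0,0,0,0],
  [0,0,0,0,0],
])

```text
clock: 36.4
position: [0.4774, -0.1545, 0.0081]
tool_rot: [-3.142, 0.004, 3.109]
force: [12.1, -0.4, -3.1]
grip_width: 0.0129
finger_force: 40.3
```

>>> jog_arm([
  [0.06,0,0,0,0],
  [0,0,0,0,0],
])

```text
clock: 36.6
position: [0.4774, -0.1545, 0.0082]
tool_rot: [-3.141, 0.007, 3.11]
force: [22.1, -0.9, -13.5]
grip_width: 0.0131
finger_force: 39.9
```

Reached the stop: the force rose to 22 N and the tray stopped moving. I'll ease back, release and lift.

>>> jog_arm([
  [-0.09,0,0,0,0],
  [0,0,0,0,0.2],
  [0,0,0,0,0.5],
  [0,0,0,0,0.7],
  [0,0,0,0,0.7],
  [0,0,-0.3,0,0.7],
  [0,0,-0.6,0,0.7],
  [0,0,-0.9,0,0.7],
  [0,0,-0.9,0,0.7],
  [0,0,-0.9,0,0.7],
  [0,0,-0.9,0,0.7],
  [0,0,-0.5,0,0.7],
])

```text
clock: 37.8
position: [0.4772, -0.1551, 0.1605]
tool_rot: [-3.141, 0.002, 3.109]
force: [-0.1, -0.3, -0.4]
grip_width: 0.0593
finger_force: 0.0
```

>>> jog_arm([
  [0,0.9,-0.5,0,0.7],
  [0,0.95,-0.5,0,0.7],
  [0,0.95,0,0,0.7],
  [0,0.95,0,0,0.7],
  [0,0.95,0,0,0.7],
  [0,0.95,0,0,0.7],
  [0,0.95,0,0,0.7],
  [0,0,0,0,0.7],
  [0,0,0,0,0.7],
])

```text
clock: 38.7
position: [0.483, 0.0431, 0.1882]
tool_rot: [-3.141, 0.0, 3.11]
force: [0.2, -0.0, 0.4]
grip_width: 0.0599
finger_force: 0.0
```

```bash
python3 - <<'E'
from h import *
o=bot.observe();print(o['position'],o['force'],o['clock'])
f=grab('side','s16')['pixels'].astype(int);t=grab('top','t16')['pixels']
for v in(.09,.1):print('tab end px',v,proj(S,(.6086-.05-v,-.157,.055))[0],proj(T,(.6086-.05-v,-.157,.055))[0])
print(f[222:236:2,258:304:2].sum(2)//3)
g0=cv2.imread('pics/top0.png')[:,:,::-1].astype(int)
d=(np.abs(t.astype(int)-g0).sum(2)>40)[185:260,245:335];ys,xs=np.nonzero(d);print(xs.min()+245,xs.max()+245,ys.min()+185,ys.max()+185)
# plate edges (world coords by z=.038 top of plate)
g=cv2.resize(cv2.cvtColor(t,cv2.COLOR_RGB2GRAY)[185:250,250:335],None,fx=4,fy=4,interpolation=cv2.INTER_CUBIC)
for l in cv2.createLineSegmentDetector().detect(g)[0].reshape(-1,4)/4+[250,185]*2:
    n=np.hypot(*(l[2:]-l[:2]))
    if n>9:print(l.round(1),n.round(1),onplane(T,l[:2],.038)[:2].round(3),onplane(T,l[2:],.038)[:2].round(3))
E
```

```text
[0.48304946 0.04307958 0.18821706] [ 0.17900048 -0.00137885  0.35147921] 38.7
tab end px 0.09 [292.64162061 221.9248384 ] [288.50581441 238.63206952]
tab end px 0.1 [295.95923992 222.22156363] [288.56599095 241.92047353]
[[130 126 204 141 134 207 191 189 210 144 120  90 187 181 179 178 173 183
  158 187 185 186 186]
 [173 205 207 188 171 206 135 132 189 162 123  71 145 153 174 184 189 188
  172 188 187 185 185]
 [128 189 144 126 159 176 134 174 187 133 131  73 140 138 137 135 136 137
  132 188 188 186 186]
 [172 208 192 207 209 188 152 177 144 124  73  77 137 134 134 137 136 139
  130 190 187 185 183]
 [174 178 126 135 205 128 138 207 161 123  57  62 147 140 136 139 137 132
  132 190 188 185 189]
 [207 179 171 207 208 191 172 188 133 133  51 104 189 186 186 184 186 188
  189 185 184 189 186]
 [208 137 133 204 137 125 181 125 116  83  48 164 186 185 184 184 188 189
  189 187 187 185 185]]
245 334 185 259
[298.  196.4 269.2 195.7] 28.8 [ 0.604 -0.189] [ 0.608 -0.099]
[250.1 190.8 329.9 193.1] 79.8 [ 0.624 -0.04 ] [ 0.613 -0.29 ]
[309.2 196.8 298.3 196.5] 11.0 [ 0.602 -0.225] [ 0.603 -0
[... 248 characters left out ...]
3 -0.217]
[309.3 229.3 289.6 228.7] 19.7 [ 0.499 -0.222] [ 0.502 -0.161]
[266.7 196.9 250.1 196.4] 16.6 [ 0.604 -0.092] [ 0.606 -0.04 ]
[332.  198.8 315.5 198.2] 16.6 [ 0.595 -0.296] [ 0.597 -0.244]
[268.2 196.7 267.3 220.5] 23.8 [ 0.604 -0.096] [ 0.529 -0.093]
[307.9 222.3 308.3 197.6] 24.7 [ 0.521 -0.218] [ 0.599 -0.222]
[270.8 221.9 280.4 222.2] 9.6 [ 0.524 -0.104] [ 0.523 -0.133]
[265.2 223.  265.7 208.6] 14.4 [ 0.521 -0.086] [ 0.566 -0.088]
[298.  224.  308.3 223.8] 10.3 [ 0.516 -0.187] [ 0.516 -0.219]
[310.2 197.7 310.  224.2] 26.6 [ 0.599 -0.228] [ 0.515 -0.224]
[265.6 208.3 266.  198.2] 10.1 [ 0.567 -0.088] [ 0.599 -0.089]
[290.6 231.4 290.6 240.5] 9.1 [ 0.493 -0.164] [ 0.465 -0.164]
```

The tab's end in the images matches a tray fully out, and the plate's edges are where they belong. Handing in.

```bash
python3 -c "
from workcell import bot
print(bot.job_done())"
```

```text
the job is handed in; nothing more can be done
None
```

The job is handed in, with no verdict returned: the latch let go, the pin stands upright in the end hole of the tool stand, and by the images the tray is out at its stop with the plate in its place. I did not measure the other items on the bench again.

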